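# Tip a clamped paint bottle onto its buffer, run the guarded mixer, set it level

## Task

First take the bottle mixer's cradle by its blue tab, tip it forward gently until it leans on the rubber buffer, and let go of it there. Then flip the red cover of the yellow start box up and back until it stays open, and hold the green button beneath fully down for about a second. Finally swing the cradle gently back until it sits fully level by itself; leave the cover open, do not bang or drop the cradle, and do not disturb the jar, the mug or the teal bottle.

Things in the scene. Friction and masses are not known exactly. Their poses are not given: they have to be found in the camera images.
- mixer: Bottle mixer, fixed to the table: grey base plate 270 x 130 x 14 mm, from 200 mm in front of (-x) to 70 mm behind its origin. Origin on the table under the cradle's axle, which lies 58 mm above it; x points to the mixer's back, y along the axle.
- cradle (a joint): Angle of the cradle (rad): 0 = level on its lower stop; grows as the top tips forward (mixer's -x) about the axle, at most 0.95. It carries a clamped violet-label paint bottle; 0.55 kg in all. Almost no friction and over-centre: below about 0.17 rad it falls back to level, beyond that forward, so hold it as it swings; on the buffer it stays by its weight.
- tab (a point): Grip point on the blue tab on top of the cradle's back plate: 46.5 mm behind and 184 mm above the axle when level. Tab 10 mm thick (x of this frame), 46 mm wide (y), reaching 18 mm above and 54 mm below this point (z); the frame turns with the cradle. The bottle's tip stands 43 mm in front (-x) and ends 40 mm below this point.
- box: Yellow start box, fixed to the table, 110 x 90 x 45 mm; origin in the middle of its underside, x points to its back.
- cover (a joint): Angle of the red guard cover on the box (rad): 0 = shut, grows as its front edge rises and goes over backwards, at most 1.8. Beyond about 1.2 it falls open by its own weight and stays. Cover 92 x 72 x 36 mm, 60 g.
- fin (a point): Grip point on the red fin on the cover's top, 74 mm in front of and 55 mm above the hinge when shut. The fin is 14 mm thick (y of this frame), 24 mm long (x) and its top is 13 mm above this point; it stands 32 mm above the cover. The frame turns with the cover.
- cover_hinge (a point): Middle of the cover's hinge line, at the box's back, 46 mm behind the box's middle and 50 mm above the table; the hinge runs along y of the box.
- start_top (a point): Middle of the top of the green round button (32 mm across), 68 mm above the table; pressed straight down.
- start (a joint): How far the button is pressed (m): 0 = up, 0.007 = fully down; a spring of 1.5 N at the top to 5 N when fully down.
- striker: Dark steel plate 6 x 34 x 62 mm on the cradle's front, in front of the bottle; it meets the buffer. Origin at its middle, 38 mm in front of and 101 mm above the axle when level; z along the cradle's upright direction.
- stop_post: Aluminium post 105 mm tall at the mixer's front, fixed; its frame is the mixer's (origin under the axle). It carries a slanted, sprung buffer (2 N per mm, 18 mm travel) with a round rubber tip, 145 mm above the table at most. How far it is screwed out differs each time and is not reported: it stops the cradle somewhere between 0.48 and 0.82 rad, to be felt.
- jar_mid (a point): Middle of the glass jar, 72 mm across, 90 mm tall, a bystander.
- mug_mid (a point): Middle (half-way up, 47 mm) of the white mug, 78 x 110 x 94 mm with its handle, a bystander.
- teal_mid (a point): Middle of the white-topped teal-label paint bottle standing on the table, 65 mm across, 154 mm tall, a bystander.
Things that resemble listed ones, but are neither listed nor needed, are in the scene too. Of the things that look like the box, take the one that is farthest from the robot's base at the start.

How it is judged:
By the outcome, as a careful person would: the job done as asked, in the order asked, and still so for the second after the job is handed in, with the robot touching nothing.
It also fails if it takes over 72 s, if anything falls off the work surface, if the arm or the gripper's body presses on something with over 40 N, if the wrist force passes 120 N, or if a joint passes its speed limit or range.

## Robot

A 7-joint arm with a two-finger parallel gripper is mounted at the origin on a cart in front of the work surface, level with it; the furniture and walls round the work are solid. World frame = base frame: x ahead of the robot, y to its left, z up, the work surface at z = 0. Lengths are in m, angles in rad, forces in N, time in s.
With the tool pointing down it reaches from about 0.4 to 0.85 m from the base axis. Payload 4.4 kg.
Tool frame: the origin (TCP) lies midway between the tips of the shut fingers; the grasp point (between the pads) lies bot.grip_depth behind it (bot.grip_depth is the distance from the TCP to the grasp point, in m); z points along the fingers, y is the line along which they close (so a half turn about z gives the same grasp; the last joint's range is limited). The gripper opens to 94 mm and grips with 3 to 60 N. Pads are 16 mm wide; open, the fingers measure 119 mm over their backs; the gripper's body (75 mm by 177 mm) begins 78 mm behind the grasp point.
Start: joints at [-1.389, 0.628, 0.038, 1.517, -0.027, 0.996, -0.02], TCP at [0.159, 0.63, 0.205] pointing down, gripper open.
Joint ranges: [-3.06, 3.06], [-0.37, 2.12], [-1.25, 1.32], [0.18, 2.47], [-1.1, 4.24], [0.23, 1.98], [-2.94, 2.94]. Speed limits (rad/s): [2.57, 2.57, 3.14, 3.14, 3.14, 3.14, 3.14].

## Interface

Orientations are given as a rotation vector (axis times angle).
In Python, from rig import bot gives the robot as it stands.
- The arm moves only by the tool step_arm, never from a script. Its argument "targets" is a list that holds one entry, the list of rows, each a list of 5 numbers: the gripper command: -1 is shut, 1 is fully open, values between are in proportion, then the shift along the tool's x, y, z in m, then the turn about the tool's z in rad. A call has 1 to 20 rows; each row shifts and turns the commanded pose from where the row before left it, along the tool's axes as they then stand; what a row does not reach is not made up. A row lasts 1/8 s, in which the tool goes at most 62.5 mm and 10.7 degrees, less where a joint would pass 70% of its speed; a pose out of reach is approached as far as the arm can. A call is refused whole if a number of a shift passes 0.0625 or a number of a turn 0.188, either way. A call with a gripper value outside its range is refused whole. The fingers move at their own pace and stop on an object; the grip force is fixed at half the most. Time passes only in rows, so rows that do not move let the fingers close. It gives the time, the measured TCP pose, the force, the opening and the grip force at its end, in the units of the state.
- bot.get_obs(): the state, without advancing time (a new reading comes with each control period).
- bot.get_image(name): name is "scene" or "top" or "wrist"; returns (picture, depth): 384x512x3 uint8, red, green, blue; 384x512 float32, m along the optical axis (not along the pixel's ray), 0 where there is no reading.
- bot.get_calibration(name): a dict with "fx", "fy", "cx", "cy" (pixels), "extrinsics" (4x4, takes a point from camera to world coordinates). Camera axes: x right, y up, looking along -z (the intrinsics and any distortion apply to the point x, -y, -z); pixel columns grow to the right and rows downward; lengths in m; the calibration is good to about 2 mm. A picture is of the moment at which its call begins: read the wrist's pose just before it. get_calibration takes no time and is no camera call; for the wrist camera it gives the pose at the moment of the call.
- bot.close_job(): hands the job in; it is judged then, once.
The state is a dict: "t": time; "joints": joint angles; "qvel": joint speeds; "tau": joint torques, N m; "ee_pos": TCP position; "tool_rot": TCP orientation; "ft_force": force on the tool from outside, world axes, zero at the start; "ft_torque": the same for the moment, N m; "width": finger opening in m; "grasp_force": force on a finger pad.
Only numpy, scipy, OpenCV 4.12 (cv2) and the standard library are available. Lean on these libraries where they do the work, as an engineer would, in place of code of your own. Each camera call takes 0.05 s, during which the arm holds its last target. There are 200 camera calls.

## Working session

There is one attempt and no reset: what is moved stays moved. The work goes in short steps, Python scripts to look and compute and a tool call to move; the robot and the scene stay as the last step left them, time stands still between calls to the robot, and variables do not carry over. Pictures are saved under pics/ and viewed, at most 10 in all, crops included, and the job is handed in when it is done.

Besides the shell and the picture viewer there is one more tool, called by a JSON object that holds its "api" and its "payload", one argument or row to a line. step_arm: Moves the arm, as the interface text tells. Its arguments: {"type":"object","properties":{"targets":{"type":"array","items":{"type":"array","items":{"type":"array","items":{"type":"number"}}}}},"required":["targets"]}

```bash
mkdir -p pics; ls; python3 - <<'E'
from rig import bot
import cv2,numpy as np
o=bot.get_obs();print(o, bot.grip_depth)
for n in ["scene","top"]:
    im,d=bot.get_image(n);np.savez(f"pics/{n}0.npz",im=im,d=d,**{k:v for k,v in bot.get_calibration(n).items()})
    print(n,bot.get_calibration(n))
    cv2.imwrite(f"pics/{n}0.png",im[...,::-1])
E
```

```text
pics
{'t': 0.0, 'joints': array([-1.38879701,  0.62930982,  0.03843498,  1.51830284, -0.02696689,
        0.99629316, -0.0199941 ]), 'qvel': array([-0.00203009,  0.00061952,  0.00049455, -0.00095803,  0.00128645,
       -0.00043069, -0.00169112]), 'tau': array([-1.57461882e-04, -5.49731004e+01,  1.14317045e+00, -1.86647093e+01,
       -5.23750030e-02,  2.33936019e-02,  1.43126317e-04]), 'ee_pos': array([0.15924834, 0.62954094, 0.20459837]), 'tool_rot': array([-3.88176603e-01, -3.11733807e+00,  2.80612115e-03]), 'ft_force': array([-0.43202652,  0.17842039, -0.33945415]), 'ft_torque': array([-0.02203405, -0.01034379,  0.00409937]), 'grasp_force': 0.0, 'width': 0.09377246417185742} 0.0188
scene {'fx': 477.4026690836698, 'fy': 477.4026690836698, 'cx': 247.82211351454566, 'cy': 194.58713637145092, 'extrinsics': array([[ 0.77393657,  0.44017308, -0.45526899, -0.02475745],
       [-0.63325874,  0.53527476, -0.55898505, -0.66933887],
       [-0.00235617,  0.72092204,  0.69301216,  1.07165405],
       [ 0.        ,  0.        ,  0.        ,  1.        ]])}
top {'fx': 442.27963097378563, 'fy': 442.27963097378563, 'cx': 260.04985746940025, 'cy': 193.86604767559754, 'extrinsics': array([[-0.0232726 ,  0.99538717, -0.09307398,  0.42244594],
       [-0.99969304, -0.02237934,  0.01062971,  0.10383041],
       [ 0.00849774,  0.09329279,  0.99560245,  1.6302672 ],
       [ 0.        ,  0.        ,  0.        ,  1.        ]])}
```

View pics/scene0.png

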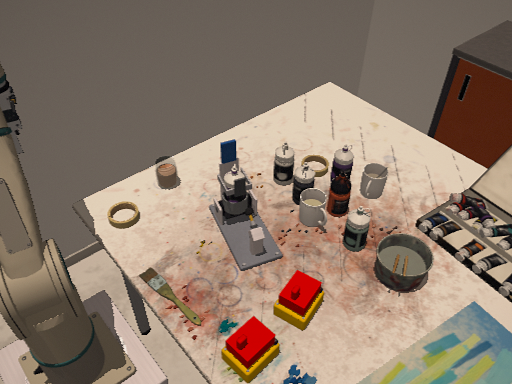

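View pics/top0.png

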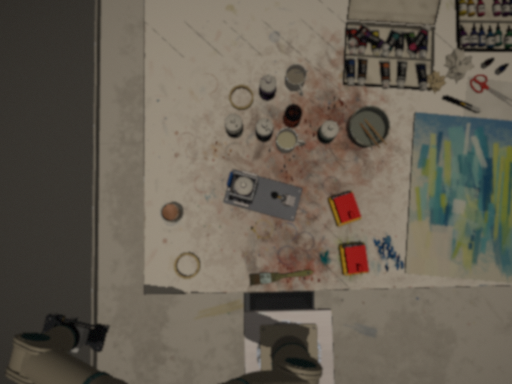

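The scene view shows the blue tab at (229,150), post at (257,235) and the two red/yellow boxes at (299,298) and (250,348). In the top view the mixer plate is at (262,195), its back to the left, and the farther box is at (345,208).

```bash
cat > h.py <<'E'
import numpy as np,cv2
from scipy.spatial.transform import Rotation as R
def load(f): return dict(np.load(f))
def pts(s):
    d=s['d'];v,u=np.mgrid[0:384,0:512]
    p=np.stack([(u-s['cx'])/s['fx']*d,-(v-s['cy'])/s['fy']*d,-d],-1)
    E=s['extrinsics'];w=p@E[:3,:3].T+E[:3,3];w[d<=0]=np.nan;return w
def mask(s,lo,hi): return cv2.inRange(cv2.cvtColor(s['im'],cv2.COLOR_RGB2HSV),lo,hi)>0
def red(s): return mask(s,(0,180,90),(6,255,255))|mask(s,(174,180,90),(180,255,255))
def blue(s): return mask(s,(98,120,50),(118,255,255))
def yel(s): return mask(s,(20,150,80),(32,255,255))
def snap(bot,n,f):
    c=bot.get_calibration(n);im,d=bot.get_image(n);s=dict(im=im,d=d,**c);np.savez(f"pics/{f}.npz",**s);cv2.imwrite(f"pics/{f}.png",im[...,::-1]);return s
def rect(P): # min-area rect in xy of points
    (c,sz,a)=cv2.minAreaRect((P[:,:2]*1000).astype(np.float32));return np.round(c,1),np.round(sz,1),round(a,1)
E
python3 - <<'E'
from h import *
for n in ["scene","top"]:
    s=load(f"pics/{n}0.npz");W=pts(s);print(n)
    def rep(name,m,minn=8):
        k,l,st,c=cv2.connectedComponentsWithStats(m.astype(np.uint8))
        for i in range(1,k):
            if st[i,4]<minn: continue
            P=W[(l==i)];P=P[np.isfinite(P[:,0])]
            if len(P)<5 or P[:,0].max()>1.2: continue
            print(name,st[i],np.round(P.min(0),3),np.round(P.max(0),3),'med',np.round(np.median(P,0),3))
            zt=P[:,2]
            print('   z pct',np.round(np.percentile(zt,[5,50,80,95,99]),3),'rect',rect(P))
    rep('red',red(s),40);rep('blue',blue(s)&(W[...,2]>.1));rep('yel',yel(s),20)
    g=(W[...,2]>.008)&(W[...,2]<.024)&(W[...,0]>.3)&(W[...,0]<.75)&(W[...,1]>-.1)&(W[...,1]<.35)
    rep('plate',g,200)
    o=(W[...,2]>.05)&(W[...,2]<.5)&(W[...,0]>.2)&(W[...,0]<1.1)&(abs(W[...,1])<.5)
    rep('tall',o,30)
E
```

```text
scene
red [ 279  270   43   46 1114] [ 0.457 -0.263  0.001] [ 0.601 -0.146  0.122] med [ 0.5   -0.223  0.085]
   z pct [0.061 0.085 0.088 0.11  0.119] rect (array([ 538.5, -205.9]), array([156.3,  73.2]), 18.8)
red [ 226  316   49   52 1401] [ 0.281 -0.281  0.052] [ 0.378 -0.2    0.12 ] med [ 0.325 -0.248  0.085]
   z pct [0.062 0.085 0.088 0.11  0.119] rect (array([ 329.5, -240. ]), array([93.6, 73.1]), 6.3)
blue [221 140  15  23 293] [0.577 0.174 0.19 ] [0.621 0.195 0.263] med [0.599 0.183 0.229]
   z pct [0.195 0.229 0.25  0.259 0.262] rect (array([599.1, 184.3]), array([11.8, 44.4]), 73.5)
yel [274 291  50  40 652] [ 0.446 -0.273 -0.002] [ 0.573 -0.184  0.051] med [ 0.469 -0.246  0.037]
   z pct [0.008 0.037 0.044 0.046 0.048] rect (array([ 508.9, -216.7]), array([108.2,  88.3]), 17.1)
yel [222 343  58  40 792] [ 0.268 -0.29  -0.003] [ 0.403 -0.202  0.052] med [ 0.292 -0.278  0.039]
   z pct [0.007 0.039 0.044 0.047 0.048] rect (array([ 322.3, -265.6]), array([ 78.3, 142.5]), 63.7)
yel [433 351  13   9  38] [ 0.649 -0.534  0.016] [ 0.687 -0.522  0.024] med [ 0.666 -0.53   0.02 ]

[... 5891 characters left out ...]
-0.002  0.102]
   z pct [0.085 0.102 0.126 0.134 0.137] rect (array([549.7,   7.7]), array([83.8, 33.7]), 75.4)
tall [332 191  30  32 620] [ 0.462 -0.265  0.05 ] [ 0.573 -0.17   0.123] med [ 0.517 -0.215  0.086]
   z pct [0.057 0.086 0.089 0.105 0.119] rect (array([ 515.8, -216.7]), array([102.7,  76.7]), 16.9)
tall [160 202  22  20 323] [0.479 0.37  0.05 ] [0.547 0.438 0.097] med [0.512 0.406 0.059]
   z pct [0.052 0.059 0.08  0.089 0.094] rect (array([513.5, 404.1]), array([67.6, 68.6]), 86.5)
tall [342 242  28  32 658] [ 0.283 -0.283  0.05 ] [ 0.39  -0.2    0.124] med [ 0.337 -0.24   0.085]
   z pct [0.056 0.085 0.09  0.107 0.12 ] rect (array([ 336.6, -241.2]), array([101.1,  76.5]), 5.6)
```

```bash
python3 - <<'E'
from h import *
a=cv2.imread('pics/scene0.png')[120:380,190:450];b=cv2.imread('pics/top0.png')[80:290,210:390]
a=cv2.resize(a,(600,600),interpolation=cv2.INTER_CUBIC)
cv2.imwrite('pics/crop1.png',a)
E
```

```text
(no output)
```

View pics/crop1.png

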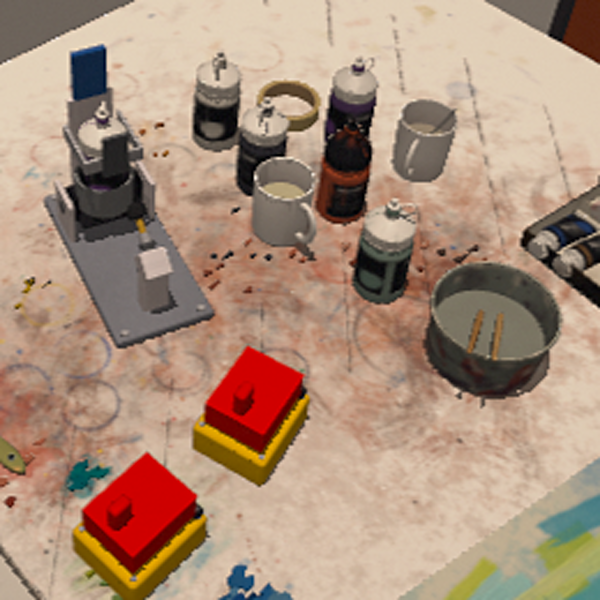

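The crop shows the blue tab at (88,70), the buffer post front-right at (155,275), and the wanted box with its fin at (243,398) and its hinge on the far right. The scene and top views agree: mixer origin (0.587, 0.139) at yaw 73.3°, tab (0.600, 0.183, 0.242), box yaw about 16.5° and centred near (0.514, -0.215).

I'll grip the tab across its width, so it can pivot between the pads.

{"api": "step_arm", "payload": {
  "targets": [
    [[1,0,0,-0.012,0.179],[1,0,0,-0.012,0.179],[1,0,0,-0.012,0.179],[1,0,0,-0.012,0.179],[1,0,0,-0.012,0.179],[1,0,0,-0.012,0.179],[1,0,0,-0.012,0.179],[1,0,0,-0.012,0.179],[1,0,0,-0.012,0.179]]
  ]
}}

```text
t: 1.23
ee_pos: [0.1592, 0.6299, 0.3133]
tool_rot: [2.522, 1.872, -0.001]
ft_force: [0.1, -0.0, 0.2]
width: 0.0938
grasp_force: 0.0
```

{"api": "step_arm", "payload": {
  "targets": [
    [[1,-0.025,0.046,0,0],[1,-0.025,0.046,0,0],[1,-0.025,0.046,0,0],[1,-0.025,0.046,0,0],[1,-0.025,0.046,0,0],[1,-0.025,0.046,0,0],[1,-0.025,0.046,0,0],[1,-0.025,0.046,0,0],[1,-0.025,0.046,0,0],[1,-0.025,0.046,0,0],[1,-0.025,0.046,0,0],[1,-0.025,0.046,0,0],[1,0,0,0,0],[1,0,0,0,0]]
  ]
}}

```text
t: 2.98
ee_pos: [0.6028, 0.1863, 0.3128]
tool_rot: [-2.516, -1.879, 0.001]
ft_force: [0.5, 0.4, -0.4]
width: 0.094
grasp_force: 0.0
```

```bash
cat >> h.py <<'E'
def tool(bot,tgt=None,yaw=None):
    o=bot.get_obs();M=R.from_rotvec(o['tool_rot']).as_matrix()
    y=np.degrees(np.arctan2(M[1,1],M[0,1]))
    print('t',round(o['t'],2),'p',o['ee_pos'].round(4),'yawY',y.round(1),'F',o['ft_force'].round(1),'w',round(o['width'],4),'g',round(o['grasp_force'],1),'z',M[:,2].round(3))
    if tgt is not None: print('  tool delta',(M.T@(np.array(tgt)-o['ee_pos'])).round(4))
    if yaw is not None: print('  turn',np.radians(y-yaw).round(3))
    return o,M
E
python3 - <<'E'
from h import *
from rig import bot
tool(bot,[.600,.1835,.223],-16.7)
s=snap(bot,'wrist','w1');W=pts(s);m=blue(s)&(W[...,2]>.15);P=W[m]
print(m.sum(),P.min(0),P.max(0),rect(P),np.percentile(P[:,2],[5,50,95]));T=P[P[:,2]>.25];print(len(T),rect(T))
E
```

```text
t 2.98 p [0.6028 0.1863 0.3128] yawY -16.5 F [ 0.5  0.4 -0.4] w 0.094 g 0.0 z [-0.002  0.001 -1.   ]
  tool delta [-0.0035 -0.0018  0.0898]
  turn 0.004
287 [0.58200811 0.17844875 0.21217626] [0.62409744 0.19627001 0.26112043] (array([602.7, 187.3]), array([ 8.4, 43.7]), 74.5) [0.25769697 0.25930355 0.26026474]
284 (array([602.7, 187.3]), array([ 8.4, 43.7]), 74.5)
```

View pics/w1.png

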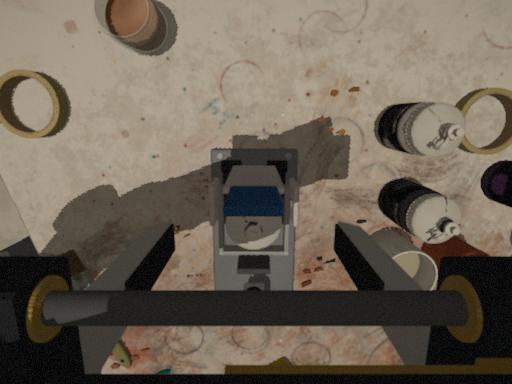

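The wrist view shows the tab's top edge at (253,201) between the open fingers, nothing in the way. Three views average to about (0.6015, 0.185), so I'll descend nearly straight and close.

{"api": "step_arm", "payload": {
  "targets": [
    [[1,-0.001,-0.001,0.02,0],[1,0,0,0.02,0],[1,0,0,0.02,0],[1,0,0,0.015,0],[1,0,0,0.015,0],[1,0,0,0,0],[0.3,0,0,0,0],[0.1,0,0,0,0],[0.05,0,0,0,0],[0,0,0,0,0],[-0.1,0,0,0,0],[-0.2,0,0,0,0],[-0.3,0,0,0,0],[-0.3,0,0,0,0]]
  ]
}}

```text
t: 4.78
ee_pos: [0.6019, 0.1852, 0.2235]
tool_rot: [-2.517, -1.879, 0.001]
ft_force: [-2.7, -0.0, 1.8]
width: 0.0459
grasp_force: 30.0
```

```bash
python3 - <<'E'
from h import *
from rig import bot
tool(bot)
a0=.2475;r=.1898
th=0;pp=None
for k in range(0,29):
    th=.03*k;x=r*np.sin(a0-th);z=r*np.cos(a0-th)
    if pp: print(round(th,2),np.round((x-pp[0])*1e3,1),np.round(-(z-pp[1])*1e3,1))
    pp=(x,z)
E
```

```text
t 4.78 p [0.6019 0.1852 0.2235] yawY -16.5 F [-2.7 -0.   1.8] w 0.0459 g 30.0 z [-0.001  0.    -1.   ]
0.03 -5.5 -1.3
0.06 -5.6 -1.1
0.09 -5.6 -1.0
0.12 -5.6 -0.8
0.15 -5.7 -0.6
0.18 -5.7 -0.5
0.21 -5.7 -0.3
0.24 -5.7 -0.1
0.27 -5.7 0.0
0.3 -5.7 0.2
0.33 -5.7 0.4
0.36 -5.7 0.6
0.39 -5.6 0.7
0.42 -5.6 0.9
0.45 -5.6 1.1
0.48 -5.6 1.2
0.51 -5.5 1.4
0.54 -5.5 1.6
0.57 -5.4 1.7
0.6 -5.4 1.9
0.63 -5.3 2.0
0.66 -5.2 2.2
0.69 -5.2 2.4
0.72 -5.1 2.5
0.75 -5.0 2.7
0.78 -4.9 2.8
0.81 -4.9 3.0
0.84 -4.8 3.1
```

{"api": "step_arm", "payload": {
  "targets": [
    [[-0.3,-0.0055,0,-0.0013,0],[-0.3,-0.0056,0,-0.0011,0],[-0.3,-0.0056,0,-0.001,0],[-0.3,-0.0056,0,-0.0008,0],[-0.3,-0.0057,0,-0.0006,0],[-0.3,-0.0057,0,-0.0005,0],[-0.3,-0.0057,0,-0.0003,0],[-0.3,-0.0057,0,-0.0001,0],[-0.3,-0.0057,0,0,0],[-0.3,-0.0057,0,0.0002,0],[-0.3,-0.0057,0,0.0004,0],[-0.3,-0.0057,0,0.0006,0],[-0.3,0,0,0,0]]
  ]
}}

```text
t: 6.4
ee_pos: [0.582, 0.1187, 0.2281]
tool_rot: [-2.518, -1.878, 0.003]
ft_force: [-3.8, 3.0, 1.7]
width: 0.0454
grasp_force: 30.0
```

```bash
python3 - <<'E'
from h import *
from rig import bot
tool(bot);s=snap(bot,'scene','s2')
a=s['im'][120:280,180:340,::-1];cv2.imwrite('pics/s2c.png',cv2.resize(a,(500,500),interpolation=cv2.INTER_CUBIC))
E
```

```text
t 6.4 p [0.582  0.1187 0.2281] yawY -16.6 F [-3.8  3.   1.7] w 0.0454 g 30.0 z [-0.002 -0.001 -1.   ]
```

View pics/s2c.png

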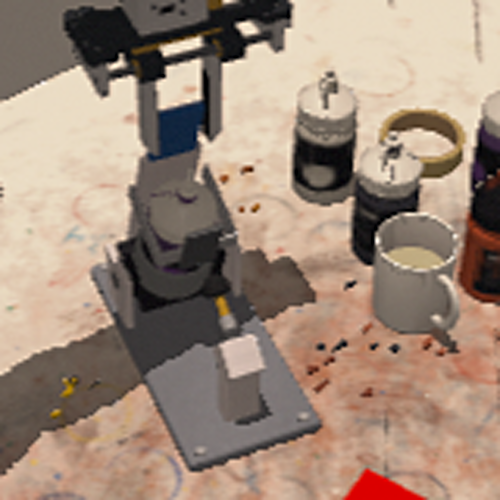

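The cradle is pivoting cleanly in the grip at about 0.36 rad, with the striker at (195,250) still short of the buffer tip at (225,305). Next I'll feel for the buffer.

{"api": "step_arm", "payload": {
  "targets": [
    [[-0.3,-0.0056,0,0.0007,0],[-0.3,-0.0056,0,0.0009,0],[-0.3,-0.0056,0,0.0011,0],[-0.3,0,0,0,0]]
  ]
}}

```text
t: 6.95
ee_pos: [0.5771, 0.1021, 0.2254]
tool_rot: [-2.518, -1.878, 0.004]
ft_force: [-5.3, 2.6, 3.8]
width: 0.0455
grasp_force: 30.0
```

{"api": "step_arm", "payload": {
  "targets": [
    [[-0.3,-0.0056,0,0.0012,0],[-0.3,0,0,0,0]]
  ]
}}

```text
t: 7.2
ee_pos: [0.5754, 0.0967, 0.2242]
tool_rot: [-2.518, -1.878, 0.004]
ft_force: [-5.0, 2.6, 3.4]
width: 0.0456
grasp_force: 30.0
```

{"api": "step_arm", "payload": {
  "targets": [
    [[-0.3,-0.0055,0,0.0014,0],[-0.3,0,0,0,0]]
  ]
}}

```text
t: 7.45
ee_pos: [0.5738, 0.0913, 0.2229]
tool_rot: [-2.518, -1.878, 0.004]
ft_force: [-4.8, 1.6, 3.5]
width: 0.0458
grasp_force: 30.0
```

{"api": "step_arm", "payload": {
  "targets": [
    [[-0.3,-0.0055,0,0.0016,0],[-0.3,0,0,0,0]]
  ]
}}

```text
t: 7.7
ee_pos: [0.5722, 0.0859, 0.2213]
tool_rot: [2.518, 1.878, -0.004]
ft_force: [-5.1, 1.2, 3.1]
width: 0.0457
grasp_force: 30.0
```

{"api": "step_arm", "payload": {
  "targets": [
    [[-0.3,-0.0054,0,0.0017,0],[-0.3,0,0,0,0]]
  ]
}}

```text
t: 7.95
ee_pos: [0.5706, 0.0805, 0.2196]
tool_rot: [2.518, 1.878, -0.005]
ft_force: [-5.2, 0.8, 4.7]
width: 0.0457
grasp_force: 30.0
```

{"api": "step_arm", "payload": {
  "targets": [
    [[-0.3,-0.0054,0,0.0019,0],[-0.3,0,0,0,0]]
  ]
}}

```text
t: 8.2
ee_pos: [0.569, 0.0752, 0.2177]
tool_rot: [2.518, 1.878, -0.005]
ft_force: [-6.0, 0.7, 4.2]
width: 0.0456
grasp_force: 30.0
```

{"api": "step_arm", "payload": {
  "targets": [
    [[-0.3,-0.0053,0,0.002,0],[-0.3,0,0,0,0]]
  ]
}}

```text
t: 8.45
ee_pos: [0.5678, 0.0711, 0.2161]
tool_rot: [-2.517, -1.879, 0.003]
ft_force: [-5.0, 2.4, 6.5]
width: 0.0453
grasp_force: 30.0
```

{"api": "step_arm", "payload": {
  "targets": [
    [[-0.3,-0.0035,0,0.0014,0],[-0.3,0,0,0,0]]
  ]
}}

```text
t: 8.7
ee_pos: [0.5671, 0.0687, 0.2151]
tool_rot: [-2.516, -1.879, 0.001]
ft_force: [-5.9, 3.9, 8.8]
width: 0.0456
grasp_force: 30.0
```

```bash
python3 - <<'E'
from h import *
from rig import bot
o,M=tool(bot);e=np.array([np.cos(np.radians(73.3)),np.sin(np.radians(73.3))])
d=(o['ee_pos'][:2]-[.6019,.1852])@e; print('th',.2475-np.arcsin((.0465+d)/.1898))
s=snap(bot,'scene','s3')
a=s['im'][150:270,180:300,::-1];cv2.imwrite('pics/s3c.png',cv2.resize(a,(500,500),interpolation=cv2.INTER_CUBIC))
E
```

```text
t 8.7 p [0.5671 0.0687 0.2151] yawY -16.5 F [-5.9  3.9  8.8] w 0.0456 g 30.0 z [-0.001  0.001 -1.   ]
th 0.6543226433748337
```

View pics/s3c.png

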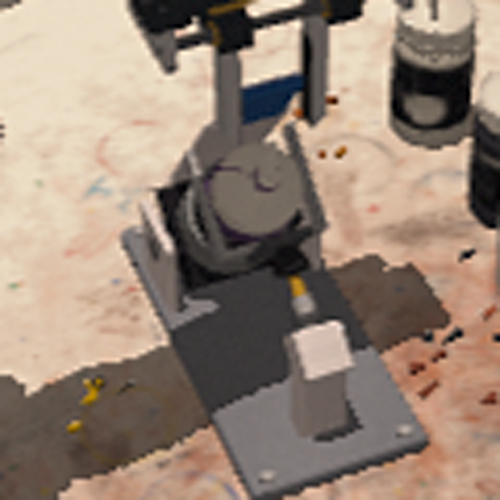

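Contact: the striker at (290,262) sits on the orange buffer tip at (298,285), θ≈0.64, and force rises with every further step. I'll ease back slightly, open, then lift straight up.

{"api": "step_arm", "payload": {
  "targets": [
    [[-0.3,0.0015,0,-0.0006,0],[-0.3,0,0,0,0],[0.1,0,0,0,0],[0.3,0,0,0,0],[0.6,0,0,0,0],[0.6,0,0,0,0],[0.6,0,0,-0.005,0],[0.6,0,0,-0.015,0],[0.6,0,0,-0.03,0],[0.6,0,0,-0.03,0],[0.6,0,0,-0.03,0],[0.6,0,0,0,0]]
  ]
}}

```text
t: 10.25
ee_pos: [0.5699, 0.0703, 0.3278]
tool_rot: [2.515, 1.878, 0.008]
ft_force: [-0.4, -0.0, 0.3]
width: 0.0753
grasp_force: 0.0
```

```bash
python3 - <<'E'
from h import *
from rig import bot
s=snap(bot,'scene','s4');W=pts(s);m=blue(s)&(W[...,2]>.1);P=W[m];print('tab',m.sum(),np.median(P,0),P.max(0))
t=snap(bot,'top','t4')
e=np.array([np.cos(np.radians(16.5)),np.sin(np.radians(16.5))])
for n,f in (('scene','scene0'),('top','top0')):
    s=load(f'pics/{f}.npz');W=pts(s);m=red(s)&(W[...,0]>.44);P=W[m]
    F=P[P[:,2]>.107];T=P[abs(P[:,2]-.086)<.004]
    print(n,'fin',len(F),np.mean(F,0),rect(F),'top',rect(T))
    c=np.array(rect(T)[0])/1000;print(' fin rel to cover mid',(np.mean(F,0)[:2]-c)@e,(np.mean(F,0)[:2]-c)@[-e[1],e[0]])
tool(bot,[.49,-.223,.25],-73.5)
E
```

```text
tab 134 [0.56679285 0.08350606 0.23350437] [0.59380443 0.11238584 0.25664195]
scene fin 61 [ 0.48229146 -0.2237782   0.11550511] (array([ 483.3, -223.1]), array([22.3, 14.9]), 27.0) top (array([ 650.1, -154.4]), array([403.9,  78.5]), 23.5)
 fin rel to cover mid -0.1806026161346625 -0.0188609857082841
top fin 29 [ 0.48731163 -0.22596212  0.11647136] (array([ 487.7, -226.2]), array([21.5, 13.4]), 3.3) top (array([ 513.6, -214.4]), array([86.7, 65.7]), 18.4)
 fin rel to cover mid -0.028489624774258114 -0.003619684081759367
t 10.35 p [0.5681 0.0706 0.3247] yawY -16.5 F [ 0.1  0.4 -0.4] w 0.0753 g 0.0 z [ 0.  0. -1.]
  tool delta [-0.3037  0.0085  0.0746]
  turn 0.995
```

{"api": "step_arm", "payload": {
  "targets": [
    [[0.6,0,0,0,0.166],[0.6,0,0,0,0.166],[0.6,0,0,0,0.166],[0.6,0,0,0,0.166],[0.6,0,0,0,0.166],[0.6,0,0,0,0.166],[0.6,-0.027,0.043,0.01,0],[0.6,-0.027,0.043,0.02,0],[0.6,-0.027,0.043,0.02,0],[0.6,-0.027,0.043,0.02,0],[0.6,-0.027,0.043,0.02,0],[0.6,-0.027,0.043,0.02,0],[0.6,0,0,0,0],[0.6,0,0,0,0]]
  ]
}}

```text
t: 12.1
ee_pos: [0.4855, -0.222, 0.2139]
tool_rot: [-3.108, -0.448, 0.002]
ft_force: [1.0, 1.5, 0.2]
width: 0.075
grasp_force: 0.0
```

```bash
python3 - <<'E'
from h import *
from rig import bot
o,M=tool(bot,[.486,-.224,.091],-73.5)
s=snap(bot,'wrist','w5');W=pts(s);m=red(s)&(W[...,0]>.44)
P=W[m];F=P[(P[:,2]>.107)&(P[:,2]<.13)];T=P[abs(P[:,2]-.086)<.004]
print(len(F),F.mean(0),rect(F),'cover',len(T),rect(T),np.percentile(F[:,2],[5,50,95]))
s=snap(bot,'scene','s5');W=pts(s);m=blue(s)&(W[...,2]>.1);P=W[m];print('tab',m.sum(),np.median(P,0))
E
```

```text
t 12.1 p [ 0.4855 -0.222   0.2139] yawY -73.6 F [1.  1.5 0.2] w 0.075 g 0.0 z [-0.002  0.001 -1.   ]
  tool delta [1.000e-04 2.300e-03 1.228e-01]
  turn -0.001
133 [ 0.48304035 -0.22335582  0.11691673] (array([ 486.4, -222.3]), array([19.5, 12.7]), 20.4) cover 4358 (array([ 513.9, -214.7]), array([90.1, 70.9]), 16.6) [0.11501578 0.11695439 0.11838275]
tab 145 [0.56719042 0.08331824 0.23539762]
```

View pics/w5.png

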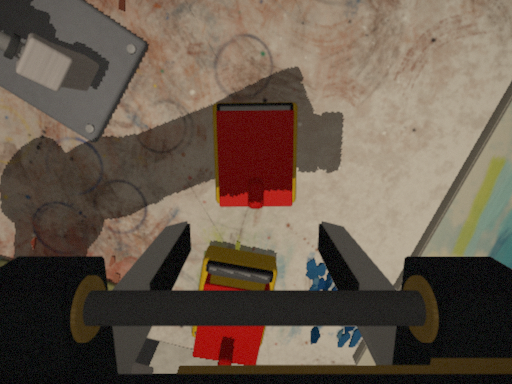

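The wrist view shows the far box upright in view: fin at (256,193), hinge at (257,106), with the cover centred at (0.514, -0.215) and yaw 16.6°. The tab hasn't moved, so the cradle is resting. Descending on the fin.

{"api": "step_arm", "payload": {
  "targets": [
    [[0.3,0.001,0.001,0.03,0],[0,0,0,0.03,0],[0,0,0,0.03,0],[0,0,0,0.02,0],[0,0,0,0.013,0],[0,0,0,0,0],[-0.3,0,0,0,0],[-0.6,0,0,0,0],[-1,0,0,0,0],[-1,0,0,0,0],[-1,0,0,0,0],[-1,0,0,0,0]]
  ]
}}

```text
t: 13.7
ee_pos: [0.4871, -0.2228, 0.0919]
tool_rot: [-3.108, -0.45, -0.0]
ft_force: [-0.9, 1.9, 5.8]
width: 0.0137
grasp_force: 30.0
```

```bash
python3 - <<'E'
from h import *
from rig import bot
o,M=tool(bot)
zz=o['ee_pos'][2]+.0188-.050;xx=.074;r=np.hypot(xx,zz);a=np.arctan2(zz,xx);print(r,a);p=(-xx,zz)
for f in np.arange(.08,1.6,.08):
    q=(-r*np.cos(a+f),r*np.sin(a+f));print(round(f,2),round((q[0]-p[0])*1e3,1),round((p[1]-q[1])*1e3,1));p=q
E
```

```text
t 13.7 p [ 0.4871 -0.2228  0.0919] yawY -73.5 F [-0.9  1.9  5.8] w 0.0137 g 30.0 z [-0.     0.001 -1.   ]
0.09571714955102065 0.6870645755124727
0.08 5.1 -5.7
0.16 5.5 -5.3
0.24 5.9 -4.8
0.32 6.3 -4.3
0.4 6.6 -3.8
0.48 6.9 -3.3
0.56 7.2 -2.7
0.64 7.3 -2.1
0.72 7.5 -1.5
0.8 7.6 -0.9
0.88 7.6 -0.3
0.96 7.7 0.3
1.04 7.6 0.9
1.12 7.5 1.5
1.2 7.4 2.1
1.28 7.2 2.7
1.36 6.9 3.2
1.44 6.7 3.8
1.52 6.3 4.3
```

{"api": "step_arm", "payload": {
  "targets": [
    [[-1,0.005,0,-0.0057,0],[-1,0.0055,0,-0.0053,0],[-1,0.0059,0,-0.0048,0],[-1,0.0063,0,-0.0043,0],[-1,0.0066,0,-0.0038,0],[-1,0.0069,0,-0.0033,0],[-1,0.0072,0,-0.0027,0],[-1,0.0073,0,-0.0021,0],[-1,0.0075,0,-0.0015,0],[-1,0.0076,0,-0.0009,0],[-1,0,0,0,0]]
  ]
}}

```text
t: 15.08
ee_pos: [0.551, -0.2034, 0.1265]
tool_rot: [-3.107, -0.45, -0.001]
ft_force: [-3.5, 3.4, 0.7]
width: 0.0135
grasp_force: 30.0
```

{"api": "step_arm", "payload": {
  "targets": [
    [[-1,0.0076,0,-0.0003,0],[-1,0.0077,0,0.0003,0],[-1,0.0076,0,0.0009,0],[-1,0.0075,0,0.0015,0],[-1,0.0074,0,0.0021,0],[-1,0.0072,0,0.0027,0],[-1,0.0069,0,0.0032,0],[-1,0.0067,0,0.0038,0],[-1,0,0,0,0]]
  ]
}}

```text
t: 16.2
ee_pos: [0.6093, -0.1857, 0.113]
tool_rot: [-3.107, -0.451, -0.007]
ft_force: [-2.6, 5.4, 4.1]
width: 0.0136
grasp_force: 30.0
```

```bash
python3 - <<'E'
from h import *
from rig import bot
tool(bot)
s=snap(bot,'scene','s6')
a=s['im'][190:350,200:380,::-1];cv2.imwrite('pics/s6c.png',cv2.resize(a,(600,533),interpolation=cv2.INTER_CUBIC))
E
```

```text
t 16.2 p [ 0.6093 -0.1857  0.113 ] yawY -73.5 F [-2.6  5.4  4.1] w 0.0136 g 30.0 z [ 0.004  0.003 -1.   ]
```

View pics/s6c.png

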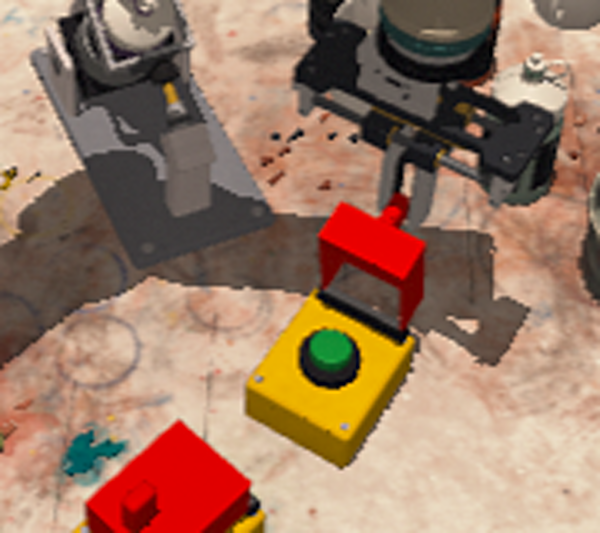

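The cover is at about 1.44 rad with the green button exposed at (329,352). I'll guide it further before releasing, so it doesn't drop onto the fingers.

{"api": "step_arm", "payload": {
  "targets": [
    [[-1,0.0063,0,0.0043,0],[-1,0.0059,0,0.0048,0],[-1,0.0055,0,0.0053,0],[-1,0,0,0,0],[-0.4,0,0,0,0],[0,0,0,0,0],[0,0,0,0,0],[0,0.008,0,0,0],[0,0.008,0,-0.005,0],[0,0,0,-0.02,0],[0,0,0,-0.03,0],[0,0,0,-0.04,0],[0,0,0,-0.03,0],[-0.5,0,0,0,0]]
  ]
}}

```text
t: 18.0
ee_pos: [0.6403, -0.18, 0.2265]
tool_rot: [3.106, 0.448, 0.009]
ft_force: [-0.5, -0.4, -0.2]
width: 0.0401
grasp_force: 0.0
```

```bash
cat > g.py <<'E'
from h import *
from rig import bot
def green(s): return mask(s,(45,120,40),(80,255,255))
def btn(s):
    W=pts(s);m=green(s)&(W[...,0]>.4)&(W[...,0]<.65)&(W[...,2]>.04)&(W[...,2]<.09)
    P=W[m];T=P[P[:,2]>np.percentile(P[:,2],95)-.003] if len(P) else P
    return (len(P),rect(T),np.percentile(P[:,2],[5,50,95]).round(4)) if len(P) else None
E
python3 - <<'E'
from g import *
tool(bot)
for n in('scene','top'):
    s=snap(bot,n,n+'7');print(n,btn(s))
    W=pts(s);P=W[red(s)&(W[...,0]>.45)&(W[...,2]>.04)];print(' red',P.min(0).round(3),P.max(0).round(3))
s=load('pics/scene7.npz');W=pts(s);m=blue(s)&(W[...,2]>.1);P=W[m];print('tab',m.sum(),np.median(P,0))
E
```

```text
t 18.0 p [ 0.6403 -0.18    0.2265] yawY -73.6 F [-0.5 -0.4 -0.2] w 0.0401 g 0.0 z [ 0.006 -0.002 -1.   ]
scene (133, (array([ 504.4, -216.7]), array([30.3, 26.7]), 59.3), array([0.0573, 0.067 , 0.0704]))
 red [ 0.546 -0.325  0.041] [ 1.179 -0.02   0.143]
top NoneTraceback (most recent call last):
  File "<stdin>", line 5, in <module>
    return umr_minimum(a, axis, None, out, keepdims, initial, where)
ValueError: zero-size array to reduction operation minimum which has no identity
```

{"api": "step_arm", "payload": {
  "targets": [
    [[-1,-0.035,-0.001,0,0],[-1,-0.035,-0.001,0,0],[-1,-0.035,-0.001,0,0],[-1,-0.036,0,0,0],[-1,0,0,0,0],[-1,0,0,0,0]]
  ]
}}

```text
t: 18.85
ee_pos: [0.5031, -0.215, 0.2219]
tool_rot: [-3.108, -0.45, 0.001]
ft_force: [-0.1, 0.3, 0.7]
width: 0.0004
grasp_force: 0.0
```

```bash
python3 - <<'E'
from g import *
tool(bot,[.5045,-.217,.061])
for n in ('wrist','scene'):
    s=snap(bot,n,n+'8');W=pts(s);print(n,btn(s))
    P=W[red(s)&(W[...,0]>.45)&(W[...,2]>.04)&(W[...,0]<.75)];print(' red',len(P), P.min(0).round(3) if len(P) else 0,P.max(0).round(3) if len(P) else 0)
    m=blue(s)&(W[...,2]>.1);print('tab',m.sum(),np.median(W[m],0) if m.any() else 0)
E
```

```text
t 18.85 p [ 0.5031 -0.215   0.2219] yawY -73.5 F [-0.1  0.3  0.7] w 0.0004 g 0.0 z [-0.001  0.001 -1.   ]
  tool delta [0.0008 0.0024 0.1609]
wrist (707, (array([ 509.7, -215.7]), array([30. , 29.7]), 48.4), array([0.0613, 0.0673, 0.0686]))
 red 4338 [ 0.499 -0.228  0.115] [ 0.639 -0.152  0.343]
tab 0 0
scene (132, (array([ 506.9, -215. ]), array([23.5, 27. ]), 43.0), array([0.0574, 0.0672, 0.0714]))
 red 819 [ 0.55  -0.234  0.041] [ 0.636 -0.156  0.144]
tab 142 [0.56676739 0.08263353 0.23627827]
```

Cover is open (top at z≈0.14) and the button is at about (0.5085, -0.216). Descending to press it with shut fingers.

{"api": "step_arm", "payload": {
  "targets": [
    [[-1,0.005,0.002,0.03,0],[-1,0,0,0.04,0],[-1,0,0,0.04,0],[-1,0,0,0.03,0],[-1,0,0,0.01,0],[-1,0,0,0,0],[-1,0,0,0,0]]
  ]
}}

```text
t: 19.82
ee_pos: [0.509, -0.2167, 0.0735]
tool_rot: [3.108, 0.449, 0.003]
ft_force: [0.0, 0.0, -0.2]
width: 0.0007
grasp_force: 0.0
```

{"api": "step_arm", "payload": {
  "targets": [
    [[-1,0,0,0.003,0],[-1,0,0,0.003,0],[-1,0,0,0.002,0],[-1,0,0,0,0]]
  ]
}}

```text
t: 20.32
ee_pos: [0.5086, -0.2163, 0.0647]
tool_rot: [3.109, 0.449, 0.002]
ft_force: [1.0, -0.2, 2.6]
width: 0.0002
grasp_force: 1.6
```

{"api": "step_arm", "payload": {
  "targets": [
    [[-1,0,0,0.002,0],[-1,0,0,0.002,0],[-1,0,0,0,0]]
  ]
}}

```text
t: 20.7
ee_pos: [0.5087, -0.2164, 0.0612]
tool_rot: [3.109, 0.449, 0.002]
ft_force: [0.3, 1.7, 10.3]
width: 0.0005
grasp_force: 4.9
```

{"api": "step_arm", "payload": {
  "targets": [
    [[-1,0,0,0.001,0],[-1,0,0,0,0],[-1,0,0,0,0],[-1,0,0,0,0],[-1,0,0,0,0],[-1,0,0,0,0],[-1,0,0,0,0],[-1,0,0,0,0],[-1,0,0,0,0]]
  ]
}}

```text
t: 21.82
ee_pos: [0.5087, -0.2164, 0.061]
tool_rot: [-3.109, -0.449, -0.003]
ft_force: [-2.1, 1.4, 17.4]
width: 0.0004
grasp_force: 8.6
```

```bash
python3 - <<'E'
from g import *
tool(bot)
E
```

```text
t 21.82 p [ 0.5087 -0.2164  0.061 ] yawY -73.6 F [-2.1  1.4 17.4] w 0.0004 g 8.6 z [ 0.002  0.    -1.   ]
```

Button fully down: it bottomed at z = 0.061 and held for over 1 s. Back up and over to the tab.

{"api": "step_arm", "payload": {
  "targets": [
    [[-1,0,0,-0.01,0],[-1,0,0,-0.03,0],[-1,0,0,-0.05,0],[-1,0,0,-0.05,0],[0.6,0,0,-0.05,0],[0.6,0,0,-0.05,0],[0.6,0,0,-0.03,-0.166],[0.6,0,0,0,-0.166],[0.6,0,0,0,-0.166],[0.6,0,0,0,-0.166],[0.6,0,0,0,-0.166],[0.6,0,0,0,-0.166],[0.6,0,0,0,0]]
  ]
}}

```text
t: 23.45
ee_pos: [0.5072, -0.2162, 0.3288]
tool_rot: [-2.518, -1.876, 0.002]
ft_force: [-0.4, 0.4, 1.0]
width: 0.0754
grasp_force: 0.0
```

{"api": "step_arm", "payload": {
  "targets": [
    [[0.6,0.036,-0.003,0,0],[0.6,0.036,-0.003,0,0],[0.6,0.036,-0.003,0,0],[0.6,0.036,-0.003,0,0],[0.6,0.036,-0.003,0,0],[0.6,0.036,-0.003,0,0],[0.6,0.036,-0.004,0,0],[0.6,0.036,-0.004,0,0],[0.6,0,0,0,0],[0.6,0,0,0,0]]
  ]
}}

```text
t: 24.7
ee_pos: [0.5645, 0.0661, 0.3291]
tool_rot: [2.519, 1.876, -0.003]
ft_force: [0.0, 0.3, 0.8]
width: 0.0749
grasp_force: 0.0
```

```bash
python3 - <<'E'
from g import *
tool(bot,[.5675,.0701,.2157],-16.5)
s=snap(bot,'wrist','w9');W=pts(s);m=blue(s)&(W[...,2]>.15);P=W[m];print(m.sum(),rect(P),P[:,2].min(),P[:,2].max())
e=np.array([np.cos(np.radians(73.3)),np.sin(np.radians(73.3))])
print('x in mixer rel axle, pct',np.percentile((P[:,:2]-[.5885,.1406])@e,[2,50,98]).round(4))
s=snap(bot,'scene','s9')
a=s['im'][150:340,190:380,::-1];cv2.imwrite('pics/s9c.png',cv2.resize(a,(600,600),interpolation=cv2.INTER_CUBIC))
E
```

```text
t 24.7 p [0.5645 0.0661 0.3291] yawY -16.6 F [0.  0.3 0.8] w 0.0749 g 0.0 z [-0.001 -0.001 -1.   ]
  tool delta [0.0049 0.0018 0.1134]
  turn -0.003
2414 (array([575. ,  93.8]), array([43. , 44.6]), 73.5) 0.19509553806949115 0.2559064830870431
x in mixer rel axle, pct [-0.0688 -0.0492 -0.028 ]
```

View pics/s9c.png

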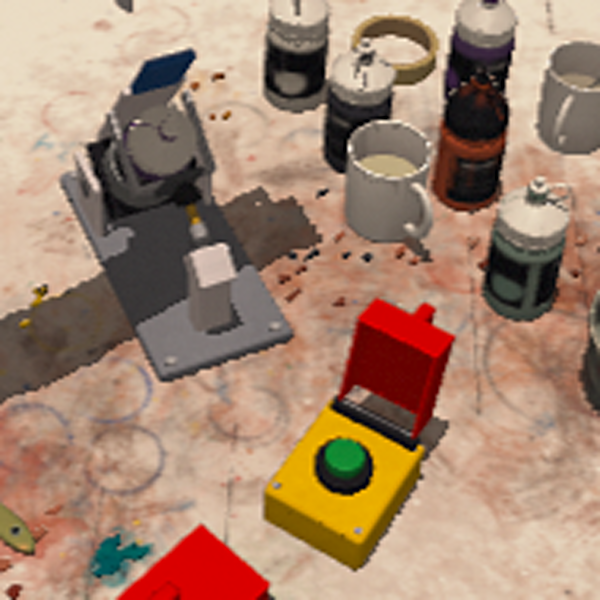

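The cover stands open, the cradle leans on the buffer at (190,210), bystanders undisturbed. Regrasping the tab where I let go of it.

{"api": "step_arm", "payload": {
  "targets": [
    [[0.6,0.005,0.002,0.03,0],[0.6,0,0,0.03,0],[0.6,0,0,0.03,0],[0.6,0,0,0.015,0],[0.6,0,0,0.008,0],[0.6,0,0,0,0],[0.3,0,0,0,0],[0.1,0,0,0,0],[0,0,0,0,0],[-0.1,0,0,0,0],[-0.3,0,0,0,0],[-0.3,0,0,0,0],[-0.3,0,0,0,0]]
  ]
}}

```text
t: 26.42
ee_pos: [0.5678, 0.0715, 0.2166]
tool_rot: [-2.517, -1.879, 0.001]
ft_force: [-2.8, 0.4, 5.6]
width: 0.0452
grasp_force: 30.0
```

```bash
python3 - <<'E'
from g import *
o,M=tool(bot)
e=np.array([np.cos(np.radians(73.3)),np.sin(np.radians(73.3))])
A=np.array([.6019,.1852])-.0465*e
x=(o['ee_pos'][:2]-A)@e;z=o['ee_pos'][2]+.0188-.058
r=np.hypot(x,z);a=np.arctan2(x,z);print('x,z,r',x,z,r,'th',.2475-a)
th=.2475-a;p=(x,z)
for k in range(1,30):
    t=th-.03*k;q=(r*np.sin(.2475-t),r*np.cos(.2475-t))
    print(round(t,3),round((q[0]-p[0])*1e3,1),round((p[1]-q[1])*1e3,1));p=q
    if t<-.02:break
E
```

```text
t 26.43 p [0.5678 0.0715 0.2166] yawY -16.5 F [-2.8  0.4  5.6] w 0.0452 g 30.0 z [-0.001  0.    -1.   ]
x,z,r -0.07222704775362455 0.17741074779802285 0.1915497842897716 th 0.6341271879428978
0.604 5.4 -2.1
0.574 5.4 -1.9
0.544 5.5 -1.8
0.514 5.5 -1.6
0.484 5.6 -1.4
0.454 5.6 -1.3
0.424 5.6 -1.1
0.394 5.7 -0.9
0.364 5.7 -0.8
0.334 5.7 -0.6
0.304 5.7 -0.4
0.274 5.7 -0.2
0.244 5.7 -0.1
0.214 5.7 0.1
0.184 5.7 0.3
0.154 5.7 0.4
0.124 5.7 0.6
0.094 5.7 0.8
0.064 5.7 1.0
0.034 5.6 1.1
0.004 5.6 1.3
-0.026 5.6 1.5
```

{"api": "step_arm", "payload": {
  "targets": [
    [[-0.3,0.0054,0,-0.0021,0],[-0.3,0.0054,0,-0.0019,0],[-0.3,0.0055,0,-0.0018,0],[-0.3,0.0055,0,-0.0016,0],[-0.3,0.0056,0,-0.0014,0],[-0.3,0.0056,0,-0.0013,0],[-0.3,0.0056,0,-0.0011,0],[-0.3,0.0057,0,-0.0009,0],[-0.3,0.0057,0,-0.0008,0],[-0.3,0.0057,0,-0.0006,0],[-0.3,0.0057,0,-0.0004,0],[-0.3,0.0057,0,-0.0002,0],[-0.3,0,0,0,0]]
  ]
}}

```text
t: 28.05
ee_pos: [0.5871, 0.136, 0.2301]
tool_rot: [-2.517, -1.88, 0.002]
ft_force: [1.8, -1.3, -18.8]
width: 0.0459
grasp_force: 30.0
```

{"api": "step_arm", "payload": {
  "targets": [
    [[-0.3,0.0057,0,-0.0001,0],[-0.3,0.0057,0,0.0001,0],[-0.3,0.0057,0,0.0003,0],[-0.3,0.0057,0,0.0004,0],[-0.3,0.0057,0,0.0006,0],[-0.3,0.0057,0,0.0008,0],[-0.3,0,0,0,0]]
  ]
}}

```text
t: 28.92
ee_pos: [0.5973, 0.1697, 0.229]
tool_rot: [-2.516, -1.88, -0.002]
ft_force: [-2.6, -2.4, -8.9]
width: 0.046
grasp_force: 30.0
```

{"api": "step_arm", "payload": {
  "targets": [
    [[-0.3,0.004,0,0.0006,0],[-0.3,0.003,0,0.0006,0],[-0.3,0.003,0,0.0006,0],[-0.3,0,0,0,0],[-0.3,0,0,0,0]]
  ]
}}

```text
t: 29.55
ee_pos: [0.6001, 0.1792, 0.2273]
tool_rot: [-2.516, -1.88, -0.003]
ft_force: [-4.4, -0.7, -1.0]
width: 0.0455
grasp_force: 30.0
```

{"api": "step_arm", "payload": {
  "targets": [
    [[-0.3,0.0025,0,0.0006,0],[-0.3,0.0015,0,0.0004,0],[-0.3,0,0,0,0],[-0.3,0,0,0,0]]
  ]
}}

```text
t: 30.05
ee_pos: [0.6012, 0.1829, 0.2264]
tool_rot: [-2.516, -1.88, -0.002]
ft_force: [-5.0, -0.4, -0.1]
width: 0.0458
grasp_force: 30.0
```

{"api": "step_arm", "payload": {
  "targets": [
    [[-0.3,0.001,0,0.0003,0],[-0.3,0.001,0,0.0003,0],[-0.3,0,0,0,0],[-0.3,0,0,0,0]]
  ]
}}

```text
t: 30.55
ee_pos: [0.6013, 0.183, 0.2264]
tool_rot: [2.517, 1.879, -0.001]
ft_force: [-8.0, -3.4, 5.1]
width: 0.0459
grasp_force: 30.0
```

{"api": "step_arm", "payload": {
  "targets": [
    [[-0.3,0.001,0,0.0003,0],[-0.3,0,0,0,0],[-0.3,0,0,0,0]]
  ]
}}

```text
t: 30.92
ee_pos: [0.6013, 0.183, 0.2264]
tool_rot: [2.517, 1.878, -0.002]
ft_force: [-9.1, -4.1, 6.8]
width: 0.0457
grasp_force: 30.0
```

The cradle is on its lower stop: no more motion and the force builds. Relaxing the push, opening and lifting away.

{"api": "step_arm", "payload": {
  "targets": [
    [[-0.3,-0.0015,0,-0.0005,0],[-0.3,0,0,0,0],[0.1,0,0,0,0],[0.3,0,0,0,0],[0.6,0,0,0,0],[0.6,0,0,0,0],[0.6,0,0,-0.01,0],[0.6,0,0,-0.03,0],[0.6,0,0,-0.04,0],[0.6,0,0,-0.04,0],[0.6,0.05,0,-0.02,0],[0.6,0.05,0,0,0],[0.6,0.05,0,0,0],[0.6,0,0,0,0],[0.6,0,0,0,0]]
  ]
}}

```text
t: 32.8
ee_pos: [0.6442, 0.3264, 0.3655]
tool_rot: [2.517, 1.878, -0.001]
ft_force: [-0.5, -1.3, 0.5]
width: 0.0751
grasp_force: 0.0
```

```bash
python3 - <<'E'
from g import *
tool(bot)
a=[]
for f in('scene0','new'):
    s=load('pics/scene0.npz') if f=='scene0' else snap(bot,'scene','s10')
    W=pts(s);m=blue(s)&(W[...,2]>.1);P=W[m];print(f,'tab',m.sum(),np.median(P,0).round(4),P.max(0).round(4),P.min(0).round(4))
    P=W[red(s)&(W[...,0]>.45)&(W[...,2]>.04)&(W[...,0]<.75)];print(' red',P.max(0).round(3))
    a.append(s['im'][120:320,190:400,::-1])
cv2.imwrite('pics/s10c.png',cv2.resize(a[1],(630,600),interpolation=cv2.INTER_CUBIC))
E
```

```text
t 32.8 p [0.6442 0.3264 0.3655] yawY -16.5 F [-0.5 -1.3  0.5] w 0.0751 g 0.0 z [ 0.    -0.001 -1.   ]
scene0 tab 293 [0.5989 0.183  0.229 ] [0.621  0.195  0.2633] [0.5766 0.1741 0.1896]
 red [ 0.566 -0.168  0.122]
new tab 293 [0.5982 0.1832 0.229 ] [0.6203 0.1925 0.2642] [0.5767 0.1751 0.1883]
 red [ 0.635 -0.152  0.143]
```

View pics/s10c.png

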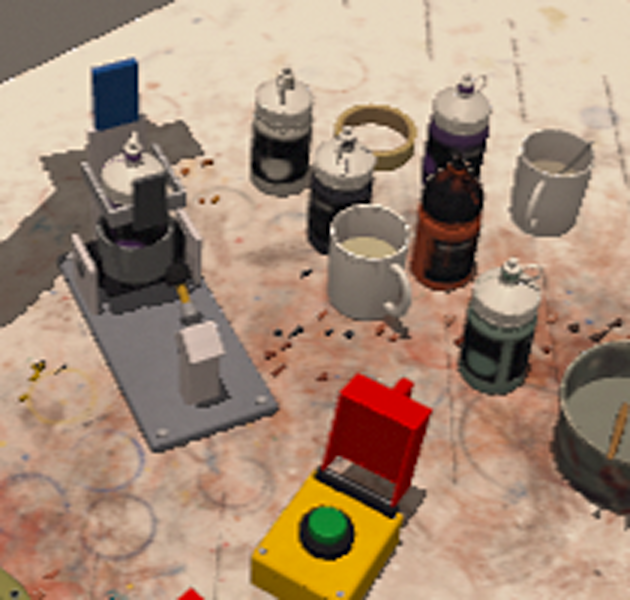

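The picture shows the cradle level with its tab at (115,95), in the same place as at the start (the same 293 mask pixels, median within 1 mm). The cover is open at (375,440), the gripper is clear, and the bystanders are in place. Handing in.

```bash
python3 -c "
from rig import bot
print(bot.close_job())"
```

```text
the job is handed in; nothing more can be done
None
```

The job is handed in at about 33 s: the cradle was tipped onto the buffer, released there and later returned to level, the cover is open, the button was held fully down for over a second, and the jar, mug and teal bottle were not touched.

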